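# Level the plant tray over the compressor cage

### The job

The cage has sagged, so the plant tray slopes down towards its levelling foot. Lay the spirit level flat on the tray, lengthways from the hinge towards the foot, and let go of it, turn the foot's black knob until the bubble sits between the two lines, then press the level down flat on the tray and finish there, still holding it pressed with the bubble between the lines. Leave the pot and the saucers where they stand.

Things in the scene. Friction and masses are not known exactly. Their poses are not given: they have to be found in the camera images.
- level_mid (a point): Centre of the loose red spirit level, 200 mm long (its x), 22 wide (y), 40 high (z, up), 0.35 kg; 20 mm above its underside. Starts upright on the deck, left of the tray. Flat hard faces all round: grip it across the 22 mm or press its top anywhere. Tinted vial flush in the middle of its top, along x, seen from above. Black end caps; small yellow mark on top at the +x end.
- bubble (a joint): Where the pale bubble (16 mm long) stands along the level's vial, m: 0 = midway between the two black lines, plus = towards the level's +x (yellow mark) end. It runs to the higher end, 1.45 mm per milliradian of slope along the level, at most 22 mm, and settles in about 1 s. It is between the lines within 3 mm of 0.
- stand: Frame under the tray, fixed to the deck; origin on the deck below the tray's middle, z up, y from the foot to the hinge. Hinge line along x at y = +190 mm; levelling foot at x = 0, y = -235 mm. On the tray the pot is at about x +85, y +100 mm, the saucers at x +80, y -35 mm; the strip x -100 to -10 mm is free for the level.
- tray: Light grey perforated steel tray, 300 mm (stand x) by 380 mm (stand y); origin on the hinge line, 58 mm above the deck. Floor 63 mm above the deck when level; rim 16 mm above the floor. It swings only about the hinge (its x), and only as the foot is turned; at the start the foot's side is always the low one, by 4.2 to 10 milliradians.
- tray_mid (a point): Middle of the tray's floor, on the upper face; x and y as the stand's, z square to the floor.
- knob (a point): Centre of the foot's round black ribbed knob, 42 mm wide, 26 mm high, upright axis, about 110 mm above the deck, 20 mm free below it. Turns in place (friction 0.12 N m), stays where left. Clockwise from above raises the foot's side of the tray, 3.0 mrad per rad (thread 8 mm a turn): the bubble of a level laid along the stand's y moves 4.34 mm per rad. Needs 1.4 to 3.4 rad. Yellow tick on top.
- olive_pot: Empty olive-green glazed pot, 102 mm wide, 98 mm high, on the tray; origin under its middle. Leave alone.
- saucer_low: Lower terracotta saucer, 116 mm wide, 22 mm high, on the tray; origin under its middle. Leave alone.
- saucer_top: Upper terracotta saucer, 92 mm wide, 20 mm high, standing in the lower one, top 26 mm above the tray; origin under its middle. Leave alone.
Not all that is in view belongs to the job. What is meant by the part that bears level_mid is not purple, and is the smaller of those in its own colour.

How it is judged:
On the way, in this order (a step that is already met when the one before it is completed fails the run):
1. the level lies flat on the sloping tray, lengthways from hinge to foot, let go (contact force between level and tray above 1 N and angle between level_mid's own z axis and vertical below 0.03 rad and angle between the x axis of level_mid and the y axis of stand, either way round below 0.3 rad and x of level_mid in the frame of stand between -0.125 and 0.125 m and y of level_mid in the frame of stand between -0.12 and 0.12 m and contact force between the fingers and level below 0.3 N), for 0.3 s.
2. the foot has been turned so that the tray is level and the bubble of the level, lying untouched, stays between the lines (all of step 1 and value of joint bubble between -0.0035 and 0.0035 m and angle between tray_mid's own z axis and vertical below 0.0035 rad), for 0.3 s.
At the end, for the whole second after the job is handed in: Fingers press the level (over 2 N; over 6 N between level and tray, its 3.4 N weight included); it lies flat on the tray, lengthways from hinge to foot within 0.3 rad; bubble within 3.5 mm of the middle, tray within 3.5 milliradians of level (angle between level_mid's own z axis and vertical below 0.03 rad and angle between the x axis of level_mid and the y axis of stand, either way round below 0.3 rad and x of level_mid in the frame of stand between -0.125 and 0.125 m and y of level_mid in the frame of stand between -0.12 and 0.12 m and value of joint bubble between -0.0035 and 0.0035 m and angle between tray_mid's own z axis and vertical below 0.0035 rad and contact force between level and tray above 6 N and contact force between the fingers and level above 2 N); the arm keeps its last pose, push and grip.
It fails at once if the pot is moved by more than 30 mm or tipped (distance of olive_pot from where it was at the start of the episode above 0.03 m or angle between olive_pot's own z axis and vertical above 0.3 rad).
It fails at once if a saucer is moved by more than 30 mm (distance of any of saucer_low, saucer_top from where it was at the start of the episode above 0.03 m).
It fails at once if the level is rammed onto the thin tray with more than 60 N (contact force between level and tray above 60 N).
It also fails if it takes over 72 s, if anything falls off the work surface, if the arm or the gripper's body presses on something with over 40 N, if the wrist force passes 120 N, or if a joint passes its speed limit or range.

### The arm

A 7-joint arm with a two-finger parallel gripper is mounted at the origin on the work surface. World frame = base frame: x ahead of the robot, y to its left, z up, the work surface at z = 0. Lengths are in m, angles in rad, forces in N, time in s.
With the tool pointing down it reaches from about 0.4 to 0.85 m from the base axis. Payload 4.5 kg.
Tool frame: the origin (TCP) lies at the very end of the fingers, on their centre line; the grasp point (between the pads) lies 19 mm behind it; z points along the fingers, x is the direction in which the jaws open and shut, and the axes are right-handed (so a half turn about z gives the same grasp; the last joint's range is limited). The gripper opens to 88 mm and grips with 3 to 60 N. Pads are 18 mm wide; open, the fingers measure 123 mm over their backs; the gripper's body (75 mm by 187 mm) begins 45 mm behind the grasp point.
Start: joints at [1.178, 0.689, -0.195, 1.565, 0.157, 0.902, -0.215], TCP at [0.259, -0.569, 0.239] pointing down, gripper open.
Joint ranges: [-3.01, 3.01], [-0.46, 2.08], [-1.47, 1.51], [0.13, 2.56], [-1, 4.14], [0.04, 2.09], [-2.66, 2.66]. Speed limits (rad/s): [2.57, 2.57, 3.14, 3.14, 3.14, 3.14, 3.14].

### API

Orientations are given as a 3x3 rotation matrix whose columns are the frame's x, y, z axes.
In Python, from cell import sensors, cams, env gives the robot as it stands. The module is installed in compiled form; this text tells all that it offers.
- The arm moves only by the shell command python3 -m handwheel 'ROWS' [FORCE]. ROWS is text: rows parted by semicolons, each of 7 numbers parted by spaces: the finger opening in m, from 0 to 0.0881, then the shift along the tool's x, y, z in m, then the turn, a rotation vector about the tool's x, y, z in degrees. In form: gripper dx dy dz wx wy wz; .... A call has 1 to 20 rows; each row is the pose to reach, as a shift and turn from the pose measured when the call began, along the tool's axes at that moment; what a row does not reach only later rows make up. A row lasts 1/12 s, in which the tool goes at most 41.7 mm and 7.16 degrees, less where a joint would pass 70% of its speed; a pose out of reach is approached as far as the arm can. A call with a gripper value outside its range is refused whole. The fingers move at their own pace and stop on an object; FORCE is the grip in N (left out, the last holds). Time passes only in rows, so rows that repeat a pose let the fingers close. It gives the time, the measured TCP pose, the force and the opening at its end, in the units of the state.
- sensors.get_state(): the state, without advancing time (a new reading comes with each control period).
- cams.camera(name): name is "scene" or "top" or "wrist"; returns the picture (400x640x3 uint8, blue, green, red); there is no depth.
- cams.get_calibration(name): a dict with "fx", "fy", "cx", "cy" (pixels), "rvec" (rotation vector, rad) and "tvec" (3), from world to camera coordinates, as OpenCV has them. Camera axes: x right, y down, z forward; pixel columns grow to the right and rows downward; lengths in m; the calibration is good to about 2 mm. A picture is of the moment at which its call begins: read the wrist's pose just before it. get_calibration takes no time and is no camera call; for the wrist camera it gives the pose at the moment of the call.
- env.hand_in(): hands the job in, once; it reports no verdict.
The state is a dict: "clock": time; "joints": joint angles; "qvel": joint speeds; "joint_efforts": joint torques, N m; "ee_pos": TCP position; "orientation": TCP orientation; "contact_force": force on the tool from outside, world axes, zero at the start; "torque": the same for the moment, N m; "width": finger opening in m.
Only numpy, scipy, OpenCV 4.12 (cv2) and the standard library are available. Lean on these libraries where they do the work, as an engineer would, in place of code of your own. Each camera call takes 0.05 s, during which the arm holds its last target.

## Working session

There is one attempt and no reset: what is moved stays moved. The work goes in short steps, Python scripts to look and compute and a shell command to move; the robot and the scene stay as the last step left them, time stands still between calls to the robot, and variables do not carry over. Pictures are saved under pics/ and viewed, and the job is handed in when it is done.

```bash
mkdir -p pics; python3 - <<'E'
from cell import sensors,cams,env
import cv2
s=sensors.get_state()
print({k:(v if not hasattr(v,'round') else v) for k,v in s.items()})
for n in ("scene","top","wrist"):
    im=cams.camera(n); cv2.imwrite(f"pics/{n}0.png",im); print(n,cams.get_calibration(n))
E
```

```text
{'clock': 0.0, 'joints': array([ 1.17782178,  0.69000441, -0.19453226,  1.56634001,  0.15730915,
        0.90246655, -0.21512076]), 'qvel': array([ 6.93855789e-05, -7.28207762e-04, -4.30543813e-04,  1.68345027e-03,
       -5.59477289e-04,  5.02955231e-04,  1.32817508e-03]), 'joint_efforts': array([-5.17006333e-05, -5.27558112e+01, -1.26699843e+00, -1.53425503e+01,
       -5.26919717e-02,  6.68187029e-03,  1.69595819e-04]), 'ee_pos': array([ 0.25841591, -0.56838927,  0.2378988 ]), 'orientation': array([[ 4.14011523e-01, -9.10271230e-01, -8.64113456e-04],
       [-9.10269819e-01, -4.14012407e-01,  1.60699204e-03],
       [-1.82055231e-03,  1.21263179e-04, -9.99998335e-01]]), 'contact_force': array([ 0.02919628,  0.00437223, -1.03165357]), 'torque': array([-0.04345573,  0.01028154, -0.01567469]), 'width': 0.0880879221848438}
scene {'fx': 501.7760678730728, 'fy': 501.7760678730728, 'cx': 317.62622962965577, 'cy': 195.5385651033998, 'rvec': array([ 1.94991219,  1.01185358, -0.56705214]), 'tvec': array([-0.36107245, -0.06532514,  1.94844981])}
top {'fx': 391.4774771943047, 'fy': 391.4774771943047, 'cx': 313.3482903598543, 'cy': 197.36363944372536, 'rvec': array([ 2.08642073, -2.12460576,  0.17682667]), 'tvec': array([0.16668365, 0.43715299, 1.21018114])}
wrist {'fx': 329.82146786459566, 'fy': 329.82146786459566, 'cx': 319.4339946322859, 'cy': 195.80981579968105, 'rvec': array([-2.43530277,  1.56628065,  0.22544311]), 'tvec': array([-0.62412863, -0.03875654,  0.39028143])}
```

View pics/scene0.png

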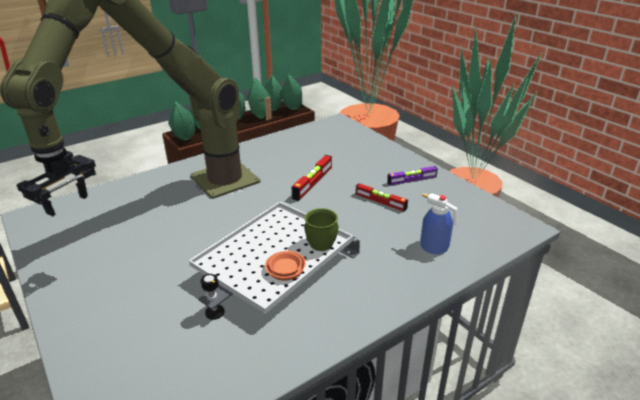

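View pics/top0.png

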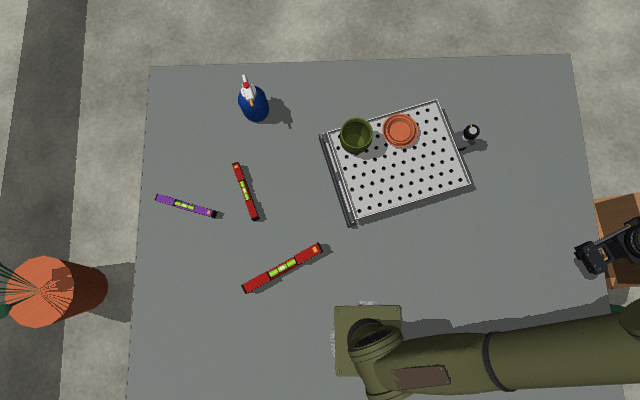

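View pics/wrist0.png

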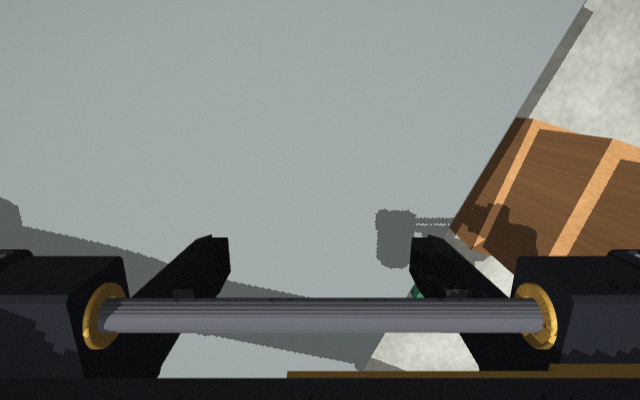

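Level candidates in the top view are purple at (185,206), a short red one at (245,191) and a long red one at (282,268). The description picks the short red one, so I'll check it in a crop and measure it.

```bash
cat > h.py <<'E'
import numpy as np, cv2
from cell import sensors,cams
def bp(cal,px,z):
    K=np.array([[cal['fx'],0,cal['cx']],[0,cal['fy'],cal['cy']],[0,0,1]])
    R=cv2.Rodrigues(np.array(cal['rvec']))[0]; t=np.array(cal['tvec'])
    d=R.T@np.linalg.inv(K)@np.array([px[0],px[1],1.]); c=-R.T@t
    return c+d*(z-c[2])/d[2]
def proj(cal,P):
    K=np.array([[cal['fx'],0,cal['cx']],[0,cal['fy'],cal['cy']],[0,0,1]])
    return cv2.projectPoints(np.array(P,float).reshape(-1,3),np.array(cal['rvec']),np.array(cal['tvec']),K,None)[0].reshape(-1,2)
E
python3 - <<'E'
from h import *
cal=cams.get_calibration("top"); im=cv2.imread("pics/top0.png")
for name,a,b in (("short",(236,164),(256,219)),("long",(243,290),(321,246))):
    A,B=bp(cal,a,.04),bp(cal,b,.04); print(name,A,B,np.linalg.norm(A-B))
for n,p,z in (("t1",(322,135),.079),("t2",(437,101),.079),("t3",(472,185),.079),("t4",(351,224),.079),("knob",(472,131),.123),("pot",(355,135),.16),("sau",(401,130),.085)):
    print(n,bp(cal,p,z))
c=np.hstack([cv2.resize(im[150:230,225:275],None,fx=6,fy=6,interpolation=cv2.INTER_CUBIC), cv2.resize(im[110:190,430:490],None,fx=6,fy=6,interpolation=cv2.INTER_CUBIC)])
cv2.imwrite("pics/crop1.png",c)
c=cv2.resize(im[85:235,310:500],None,fx=4,fy=4,interpolation=cv2.INTER_CUBIC)
cv2.imwrite("pics/crop2.png",c)
E
```

```text
short [0.55871268 0.4122697  0.04      ] [0.37447234 0.34355563 0.04      ] 0.19663704918476954
long [0.15367672 0.38098491 0.04      ] [0.28489128 0.13719173 0.04      ] 0.2768616570476693
t1 [0.63749976 0.12685243 0.079     ]
t2 [ 0.74387438 -0.24860617  0.079     ]
t3 [ 0.46210489 -0.33484015  0.079     ]
t4 [0.34764682 0.04348652 0.079     ]
knob [ 0.6220805  -0.33375287  0.123     ]
pot [0.60500155 0.02801617 0.16      ]
sau [ 0.64545351 -0.12545514  0.085     ]
```

View pics/crop1.png

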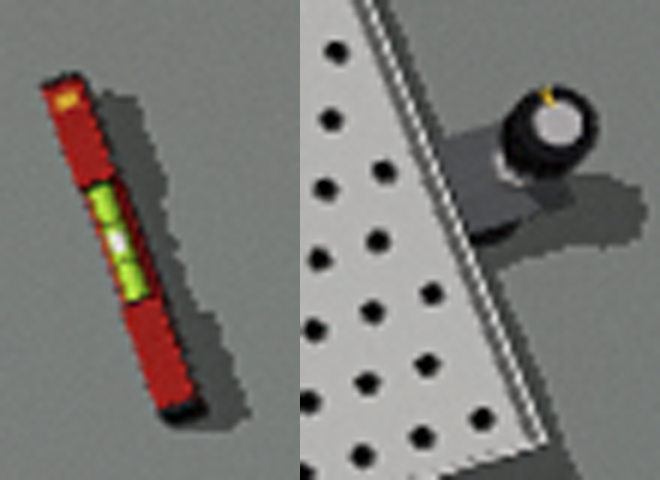

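View pics/crop2.png

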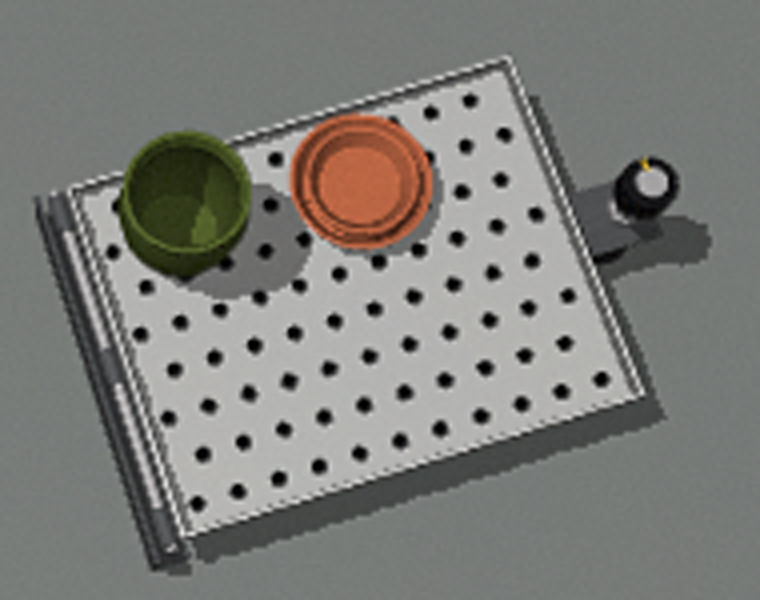

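```bash
python3 - <<'E'
from h import *
cal=cams.get_calibration("top")
C=[bp(cal,p,.079) for p in ((327.5,131.75),(437.5,99.5),(471.25,183.75),(356.75,219.25))]
for c in C: print(c)
print("edges",[np.linalg.norm(C[i]-C[(i+1)%4]) for i in range(4)])
m=np.mean(C,0); yd=(C[0]+C[3]-C[1]-C[2]); yd/=np.linalg.norm(yd); xd=np.array([yd[1],-yd[0],0])
print("mid",m,"y",yd,"x",xd)
k=bp(cal,(471.5,131.5),.123); print("knob",k,"pred",m-.235*yd, (k-m)@xd,(k-m)@yd)
f=lambda x,y:(225+x/6,150+y/6)
P=[bp(cal,f(*p),.04) for p in ((62,81),(67,99),(118,242),(181,407))]
for p in P: print(p)
d=P[0]-P[3]; print(np.linalg.norm(d),d/np.linalg.norm(d),(P[0]+P[3])/2)
for x in (-.055,-.07,-.04): print(x,m+x*xd)
s=sensors.get_state(); print(s['ee_pos'])
E
```

```text
[0.6480597  0.10891811 0.079     ]
[ 0.7490412  -0.25061161  0.079     ]
[ 0.46612751 -0.33291135  0.079     ]
[0.36199807 0.02535233 0.079     ]
edges [np.float64(0.37344194036467354), np.float64(0.29464114177222583), np.float64(0.37308953497923486), np.float64(0.2980176153144443)]
mid [ 0.55630662 -0.11231313  0.079     ] y [-0.27475472  0.96151435  0.        ] x [0.96151435 0.27475472 0.        ]
knob [ 0.62050531 -0.33208673  0.123     ] pred [ 0.62087398 -0.338269    0.079     ] 0.001344131229786702 -0.22895436257101554
[0.56047696 0.41452278 0.04      ]
[0.55015595 0.4115169  0.04      ]
[0.46920052 0.3818329  0.04      ]
[0.3782943  0.34628801 0.04      ]
0.19454178014213014 [0.93647059 0.3507461  0.        ] [0.46938563 0.3804054  0.04      ]
-0.055 [ 0.50342333 -0.12742464  0.079     ]
-0.07 [ 0.48900062 -0.13154596  0.079     ]
-0.04 [ 0.51784605 -0.12330332  0.079     ]
[ 0.25852905 -0.56849112  0.23808798]
```

```bash
cat >> h.py <<'E'
from scipy.spatial.transform import Rotation as Ro
def go(P,az=None):
    """tool-frame shift (m) and rotvec (deg) to TCP P pointing down with tool x at azimuth az deg"""
    s=sensors.get_state(); R=np.array(s['orientation']); p=np.array(s['ee_pos'])
    if az is None: az=np.degrees(np.arctan2(R[1,0],R[0,0]))
    a=np.radians(az); x=np.array([np.cos(a),np.sin(a),0]); z=np.array([0,0,-1.]); Rt=np.c_[x,np.cross(z,x),z]
    print(np.round(R.T@(np.array(P)-p),4), np.round(Ro.from_matrix(R.T@Rt).as_rotvec(degrees=True),2))
def st():
    s=sensors.get_state(); R=s['orientation']
    print('t',round(s['clock'],2),'p',np.round(s['ee_pos'],4),'az',np.round(np.degrees(np.arctan2(R[1,0],R[0,0])),2),'z',np.round(R[:,2],4),'F',np.round(s['contact_force'],2),'w',round(s['width'],4),'j',np.round(s['joints'],2))
E
python3 - <<'E'
from h import *
cal=cams.get_calibration("wrist"); R=cv2.Rodrigues(cal['rvec'])[0]; c=-R.T@cal['tvec']
s=sensors.get_state(); T=s['orientation']
print("cam in tool",T.T@(c-s['ee_pos']), "view dir in tool",T.T@R.T@[0,0,1], "cam x in tool",T.T@R.T@[1,0,0])
go([.54,-.1,.27],-69.5); go([.469,.381,.2],-69.5)
E
```

```text
cam in tool [-3.5218187e-05 -7.2353652e-02 -1.4648723e-01] view dir in tool [3.42069247e-05 2.79611177e-01 9.60113321e-01] cam x in tool [ 9.99999840e-01 -5.51380646e-04  1.24949076e-04]
[-0.3099 -0.4502 -0.0315] [0.01 0.08 3.96]
[-0.7771 -0.5847  0.0392] [0.01 0.08 3.96]
```

```bash
python3 -m handwheel '0.08 -0.04 -0.06 -0.03 0 0 4;0.08 -0.08 -0.12 -0.03 0 0 4;0.08 -0.12 -0.18 -0.03 0 0 4;0.08 -0.16 -0.24 -0.03 0 0 4;0.08 -0.2 -0.3 -0.03 0 0 4;0.08 -0.24 -0.36 -0.03 0 0 4;0.08 -0.27 -0.41 -0.03 0 0 4;0.08 -0.31 -0.45 -0.03 0 0 4;0.08 -0.31 -0.45 -0.03 0 0 4;0.08 -0.31 -0.45 -0.03 0 0 4;0.08 -0.31 -0.45 -0.03 0 0 4;0.08 -0.31 -0.45 -0.03 0 0 4;0.08 -0.31 -0.45 -0.03 0 0 4'; python3 -c "
from h import *
st(); go([.469,.381,.2],-69.5)"
```

```text
clock: 1.23
ee_pos: [0.536, -0.1056, 0.2683]
orientation: [[0.35, -0.937, -0.001], [-0.937, -0.35, 0.001], [-0.001, 0.001, -1.0]]
contact_force: [0.5, 0.1, 0.5]
width: 0.0799
t 1.23 p [ 0.536  -0.1056  0.2683] az -69.54 z [-0.0011  0.0011 -1.    ] F [0.53 0.11 0.49] w 0.0799 j [ 0.21  0.55 -0.15  1.77  0.11  0.84 -1.21]
[-0.4792 -0.1074  0.0689] [ 0.04  0.08 -0.04]
```

```bash
python3 -m handwheel '0.08 -0.479 -0.107 0.02 0 0 0;0.08 -0.479 -0.107 0.02 0 0 0;0.08 -0.479 -0.107 0.02 0 0 0;0.08 -0.479 -0.107 0.03 0 0 0;0.08 -0.479 -0.107 0.04 0 0 0;0.08 -0.479 -0.107 0.06 0 0 0;0.08 -0.479 -0.107 0.069 0 0 0;0.08 -0.479 -0.107 0.069 0 0 0;0.08 -0.479 -0.107 0.069 0 0 0;0.08 -0.479 -0.107 0.069 0 0 0;0.08 -0.479 -0.107 0.069 0 0 0;0.08 -0.479 -0.107 0.069 0 0 0;0.08 -0.479 -0.107 0.069 0 0 0;0.08 -0.479 -0.107 0.069 0 0 0;0.08 -0.479 -0.107 0.069 0 0 0;0.08 -0.479 -0.107 0.069 0 0 0;0.08 -0.479 -0.107 0.069 0 0 0' >/dev/null; python3 -c "
from h import *
st()
cv2.imwrite('pics/w1.png',cams.camera('wrist')); c=cams.get_calibration('wrist')
a=np.radians(20.5); d=np.array([np.cos(a),np.sin(a),0])
m=np.array([.469,.381,.04]); print(proj(c,[m,m+.1*d,m-.1*d]))
"
```

```text
t 2.65 p [0.4697 0.3786 0.2002] az -69.71 z [-5.e-04  1.e-04 -1.e+00] F [ 0.52 -0.05 -0.01] w 0.0801 j [-0.7   0.7  -0.09  1.68  0.09  0.77 -2.05]
[[317.36800704 178.58493467]
 [316.84588793  66.47751736]
 [317.80484387 272.380867  ]]
```

View pics/w1.png

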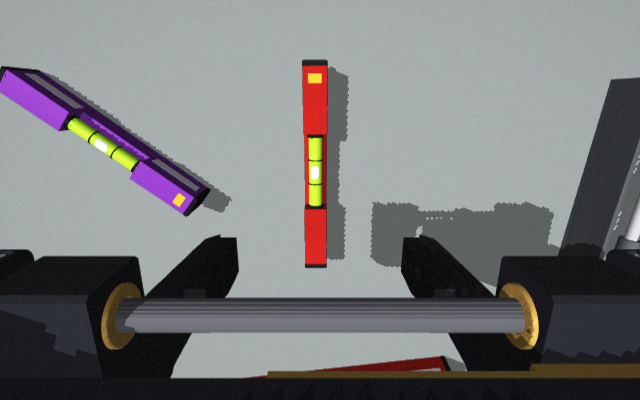

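The wrist view shows the short red level upright. Its yellow mark is at (315,77), its top ends at (314.5,60) and (316,267), and the vial centre at (315.5,172). The purple one is well to the left.

```bash
python3 -c "
from h import *
c=cams.get_calibration('wrist')
A=bp(c,(314.7,60.5),.04);B=bp(c,(316,267),.04);M=(A+B)/2;d=A-B
az=np.degrees(np.arctan2(d[1],d[0]));print(A,B,M,np.linalg.norm(d),az,bp(c,(315.5,172),.04))
go([M[0],M[1],.06],az-90); go([M[0],M[1],.009],az-90)
"
```

```text
[0.566559   0.41943245 0.04      ] [0.38051399 0.34988086 0.04      ] [0.4735365  0.38465665 0.04      ] 0.19862066663094213 20.4978947185066 [0.47439813 0.38487944 0.04      ]
[-0.004  -0.0057  0.1403] [ 0.02  0.04 -0.19]
[-0.0039 -0.0057  0.1913] [ 0.02  0.04 -0.19]
```

```bash
python3 -m handwheel '0.06 -0.004 -0.006 0.04 0 0 0;0.06 -0.004 -0.006 0.08 0 0 0;0.06 -0.004 -0.006 0.12 0 0 0;0.06 -0.004 -0.006 0.15 0 0 0;0.06 -0.004 -0.006 0.175 0 0 0;0.06 -0.004 -0.006 0.19 0 0 0;0.06 -0.004 -0.006 0.19 0 0 0;0.022 -0.004 -0.006 0.19 0 0 0;0.015 -0.004 -0.006 0.19 0 0 0;0.01 -0.004 -0.006 0.19 0 0 0;0.01 -0.004 -0.006 0.19 0 0 0;0.01 -0.004 -0.006 0.19 0 0 0;0.01 -0.004 -0.006 0.19 0 0 0' 30 ; python3 -c "
from h import *
st()"
```

```text
clock: 3.78
ee_pos: [0.4742, 0.3851, 0.0111]
orientation: [[0.347, -0.938, 0.0], [-0.938, -0.347, 0.001], [-0.001, -0.001, -1.0]]
contact_force: [1.8, -1.9, 1.9]
width: 0.0218
t 3.78 p [0.4742 0.3851 0.0111] az -69.69 z [ 5.0e-04  1.3e-03 -1.0e+00] F [ 1.84 -1.94  1.92] w 0.0218 j [-0.72  0.99 -0.06  1.74  0.12  0.41 -2.09]
```

```bash
python3 -m handwheel '0.01 0 0 -0.04 0 0 0;0.01 0 0 -0.08 0 0 0;0.01 0 0 -0.12 0 0 0;0.01 0 0 -0.16 0 0 0;0.01 0 0 -0.2 0 0 0;0.01 0 0 -0.22 0 0 0;0.01 0 0 -0.22 0 0 0;0.01 0 0 -0.22 0 0 0' >/dev/null ; python3 -c "
from h import *
st();go([.5013,-.1384,.2],15.9);go([.5013,-.1384,.12],15.9)"
```

```text
t 4.45 p [0.4739 0.3847 0.2314] az -69.69 z [ 0.0011  0.0018 -1.    ] F [ 0.27  1.03 -4.91] w 0.0218 j [-0.7   0.67 -0.1   1.63  0.08  0.85 -2.05]
[0.5001 0.156  0.0305] [-1.300e-01 -1.000e-02 -8.559e+01]
[0.5002 0.1561 0.1105] [-1.300e-01 -1.000e-02 -8.559e+01]
```

```bash
python3 -m handwheel '0.01 0.04 0.01 0 0 0 -7;0.01 0.08 0.02 0 0 0 -14;0.01 0.12 0.03 0 0 0 -21;0.01 0.16 0.04 0 0 0 -28;0.01 0.2 0.055 0 0 0 -35;0.01 0.235 0.07 0 0 0 -42;0.01 0.27 0.085 0 0 0 -49;0.01 0.31 0.1 0 0 0 -56;0.01 0.35 0.11 0 0 0 -63;0.01 0.39 0.12 0 0 0 -70;0.01 0.43 0.135 0 0 0 -77;0.01 0.47 0.145 0 0 0 -83;0.01 0.5 0.156 0.03 0 0 -85.6;0.01 0.5 0.156 0.03 0 0 -85.6;0.01 0.5 0.156 0.03 0 0 -85.6;0.01 0.5 0.156 0.03 0 0 -85.6;0.01 0.5 0.156 0.03 0 0 -85.6;0.01 0.5 0.156 0.03 0 0 -85.6' >/dev/null ; python3 -c "
from h import *
st();go([.5013,-.1384,.2],15.9)
cv2.imwrite('pics/w2.png',cams.camera('wrist'))
"
```

```text
t 5.95 p [ 0.5014 -0.1362  0.2006] az 16.09 z [ 0.0013  0.0028 -1.    ] F [-0.77  0.28 -3.58] w 0.0215 j [ 0.53  0.66 -0.58  1.91  0.52  0.73 -0.07]
[-0.0007  0.0021  0.0006] [-0.13 -0.11  0.19]
```

View pics/w2.png

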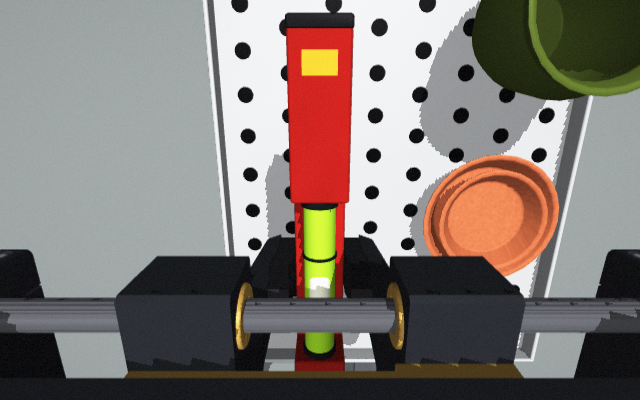

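The level hangs over the free strip, parallel to the hole rows, with its yellow end (320,62) towards the hinge. The pot and saucer are clear to the right. Lowering now.

```bash
python3 -m handwheel '0.01 0 0.001 0.04 0 0 0;0.01 0 0.001 0.08 0 0 0;0.01 0 0.001 0.1 0 0 0;0.01 0 0.001 0.115 0 0 0;0.01 0 0.001 0.122 0 0 0;0.01 0 0.001 0.122 0 0 0;0.01 0 0.001 0.122 0 0 0' >/dev/null ; python3 -c "
from h import *
st()"
python3 -m handwheel '0.01 0 0 0.001 0 0 0;0.01 0 0 0.002 0 0 0;0.01 0 0 0.003 0 0 0;0.01 0 0 0.004 0 0 0;0.01 0 0 0.005 0 0 0;0.01 0 0 0.005 0 0 0' >/dev/null;  python3 -c "
from h import *
st()"
```

```text
t 6.58 p [ 0.5027 -0.1366  0.0795] az 16.14 z [ 0.0028  0.0024 -1.    ] F [ 0.39  0.32 -3.43] w 0.0216 j [ 0.41  0.84 -0.39  2.    0.71  0.44 -0.24]
t 7.08 p [ 0.5027 -0.1366  0.0744] az 16.13 z [ 0.0027  0.0023 -1.    ] F [ 0.31  0.02 -3.15] w 0.0218 j [ 0.41  0.85 -0.38  2.    0.72  0.43 -0.24]
```

```bash

python3 -m handwheel '0.01 0 0 0.001 0 0 0;0.01 0 0 0.0015 0 0 0;0.01 0 0 0.002 0 0 0;0.01 0 0 0.0025 0 0 0;0.01 0 0 0.003 0 0 0' >/dev/null;  python3 -c "
from h import *
st()"
```

```text
t 7.5 p [ 0.5028 -0.1368  0.0719] az 16.12 z [ 0.0031  0.0018 -1.    ] F [-1.76 -1.31  9.16] w 0.0219 j [ 0.41  0.85 -0.38  2.    0.73  0.43 -0.25]
```

```bash

python3 -m handwheel '0.045 0 0 -0.0005 0 0 0;0.05 0 0 -0.001 0 0 0;0.05 0 0 -0.001 0 0 0;0.05 0 0 -0.02 0 0 0;0.05 0 0 -0.05 0 0 0;0.05 0 0 -0.09 0 0 0;0.05 0 0 -0.12 0 0 0;0.05 0 0 -0.12 0 0 0;0.05 0 0 -0.12 0 0 0;0.05 0 0 -0.12 0 0 0;0.05 0 0 -0.12 0 0 0;0.05 0 0 -0.12 0 0 0;0.05 0 0 -0.12 0 0 0;0.05 0 0 -0.12 0 0 0;0.05 0 0 -0.12 0 0 0;0.05 0 0 -0.12 0 0 0' >/dev/null;  python3 -c "
from h import *
st()
im=cams.camera('wrist');cv2.imwrite('pics/w3.png',im);cv2.imwrite('pics/w3c.png',cv2.resize(im[80:290,250:390],None,fx=2.8,fy=2.8,interpolation=cv2.INTER_CUBIC))
im=cams.camera('top');cv2.imwrite('pics/t3.png',im)"
```

```text
t 8.83 p [ 0.5023 -0.137   0.1917] az 16.13 z [ 0.0026  0.0019 -1.    ] F [-0.12  0.62  0.06] w 0.0498 j [ 0.53  0.67 -0.57  1.92  0.54  0.71 -0.09]
```

View pics/w3.png

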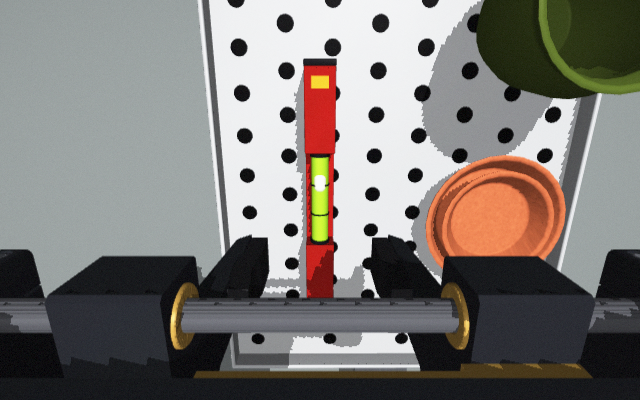

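View pics/w3c.png

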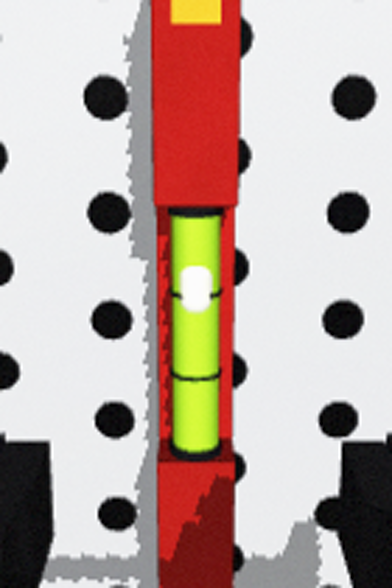

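```bash
python3 -c "
from h import *
c=cams.get_calibration('wrist'); im=cv2.imread('pics/w3.png').astype(int)
col=im[130:260,316:324].mean(1); g=col[:,0]  # blue: white high
print([ (130+i,int(v[0]),int(v[1])) for i,v in enumerate(col) if 150<130+i<248][::1])
f=lambda r:80+r/2.8
P={n:bp(c,(320,f(r)),.1015) for n,r in dict(vt=212,bt=265,l1=293,bb=311,l2=377,vb=452).items()}
P['end']=bp(c,(320,59.5),.1015)
y=np.array([-.27475,.9615,0]); 
ref=(P['l1']+P['l2'])/2
for n in P: print(n,round(1000*(P[n]-ref)@y,2), P[n])
m=np.array([.5563,-.1123,0]);x=np.array([.9615,.27475,0]);print('stand xy',(ref-m)@x,(ref-m)@y)
"
```

```text
[(151, 31, 35), (152, 30, 35), (153, 21, 24), (154, 25, 23), (155, 30, 28), (156, 30, 27), (157, 34, 81), (158, 52, 234), (159, 56, 247), (160, 59, 248), (161, 59, 248), (162, 59, 248), (163, 57, 247), (164, 58, 247), (165, 58, 247), (166, 60, 248), (167, 59, 248), (168, 58, 247), (169, 58, 247), (170, 58, 247), (171, 57, 247), (172, 59, 248), (173, 57, 247), (174, 58, 247), (175, 204, 250), (176, 246, 251), (177, 251, 251), (178, 251, 251), (179, 249, 251), (180, 249, 251), (181, 249, 251), (182, 249, 251), (183, 249, 251), (184, 249, 251), (185, 249, 251), (186, 249, 251), (187, 249, 251), (188, 247, 250), (189, 240, 247), (190, 213, 240), (191, 133, 240), (192, 66, 246), (193, 57, 247), (194, 56, 247), (195, 57, 247), (196, 58, 247), (197, 57, 247), (198, 57, 247), (199, 57, 247), (200, 56, 247), (201, 58, 247), (202, 57, 247), (203, 57, 247), (204, 57, 247), (205, 57, 247), (206, 57, 247), (207, 57, 247), (208, 57, 247), (209, 56, 247), (210, 59, 247), (211, 57, 247), (212, 58, 247), (213, 57, 247), (214, 40, 186), (215, 29, 61), (216, 47, 214), (217, 55, 245), (218, 57, 247), (219, 56, 247), (220, 57, 247), (221, 56, 247), (222, 56, 247), (223, 57, 247), (224, 57, 247), (225, 56, 247), (226, 57, 246), (227, 57, 247), (228, 56, 247), (229, 56, 246), (230, 56, 247), (231, 56, 246), (232, 57, 247), (233, 56, 247), (234, 56, 246), (235, 56, 246), (236, 57, 247), (237, 57, 247), (238, 57, 247), (239, 56, 247), (240, 45, 216), (241, 31, 102), (242, 29, 26), (243, 29, 26), (244, 22, 19), (245, 27, 30), (246, 30, 36), (247, 29, 34)]
vt 33.32 [ 0.49414753 -0.1045456   0.1015    ]
bt 19.34 [ 0.49804462 -0.11797185  0.1015    ]
l1 11.77 [ 0.50015551 -0.12524429  0.1015    ]
bb 6.83 [ 0.50153211 -0.12998693  0.1015    ]
l2 -11.77 [ 0.50671553 -0.14784483  0.1015    ]
vb -33.88 [ 0.51287855 -0.16907761  0.1015    ]
end 97.93 [ 0.47613535 -0.04249017  0.1015    ]
stand xy -0.05749038647917682 -0.00878662546652755
```

View pics/t3.png

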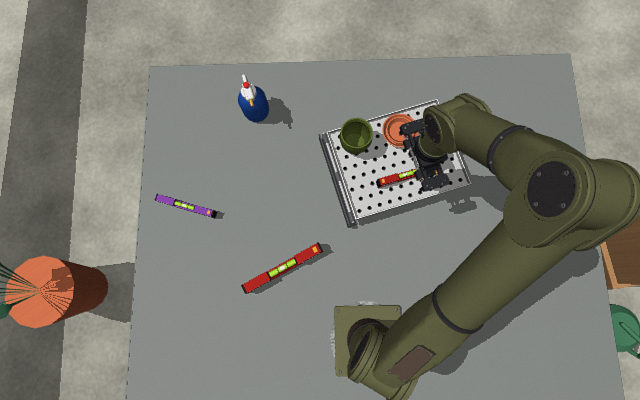

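Level lies flat and straight on the tray (wrist view: lines at rows 184.6 and 215, bubble rows 175–191). The bubble is about +13 mm towards the hinge, so the knob needs about 2.95 rad clockwise. Next I'll look at the knob.

```bash
python3 -c "
from h import *
st(); go([.621,-.336,.28],60)"
```

```text
t 8.93 p [ 0.5024 -0.137   0.1918] az 16.12 z [ 0.0029  0.0018 -1.    ] F [0.04 0.03 0.18] w 0.0498 j [ 0.53  0.67 -0.57  1.92  0.54  0.71 -0.09]
[ 0.059   0.224  -0.0882] [ 2.000e-02 -2.000e-01 -4.388e+01]
```

```bash
python3 -m handwheel '0.07 0 0 -0.035 0 0 0;0.07 0 0.02 -0.065 0 0 -7;0.07 0.015 0.05 -0.088 0 0 -14;0.07 0.025 0.09 -0.088 0 0 -21;0.07 0.035 0.13 -0.088 0 0 -28;0.07 0.045 0.17 -0.088 0 0 -35;0.07 0.055 0.2 -0.088 0 0 -42;0.07 0.059 0.224 -0.088 0 0 -44;0.07 0.059 0.224 -0.088 0 0 -44;0.07 0.059 0.224 -0.088 0 0 -44;0.07 0.059 0.224 -0.088 0 0 -44;0.07 0.059 0.224 -0.088 0 0 -44' >/dev/null;python3 -c "
from h import *
st()
im=cams.camera('wrist');cv2.imwrite('pics/w4.png',im)
im=cams.camera('scene');cv2.imwrite('pics/s4.png',im)"
```

```text
t 9.93 p [ 0.6209 -0.3341  0.2802] az 60.25 z [ 0.0027  0.0023 -1.    ] F [-0.19  1.08  0.65] w 0.0698 j [ 0.78  0.87 -0.82  1.22  0.61  1.3   1.04]
```

View pics/w4.png

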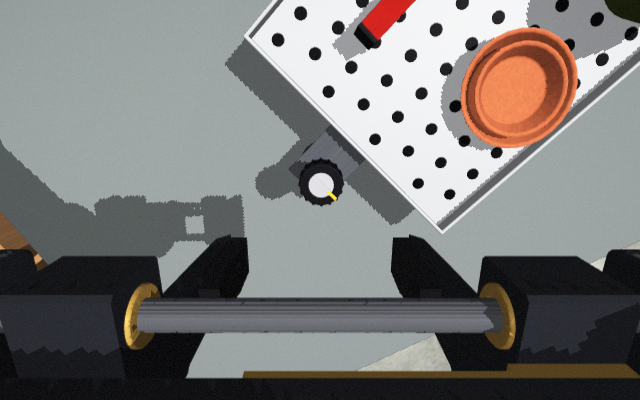

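View pics/s4.png

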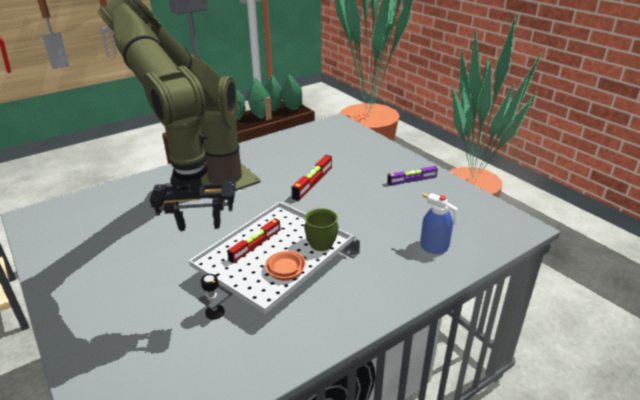

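Knob top is at about (321,185) in the wrist view, with the yellow tick at (334,197); nothing is in the way.

```bash
python3 -c "
from h import *
c=cams.get_calibration('wrist')
for p in ((321,185),(299,184),(344,184),(321,207)): print(bp(c,p,.123))
k=bp(c,(321,185),.123); st(); go([k[0],k[1],.095],60)"
```

```text
[ 0.62761576 -0.33557673  0.123     ]
[ 0.61638181 -0.35323158  0.123     ]
[ 0.63762201 -0.3161161   0.123     ]
[ 0.64676687 -0.34647674  0.123     ]
t 10.03 p [ 0.6209 -0.3345  0.2805] az 60.24 z [ 0.0029  0.0016 -1.    ] F [0.08 0.63 1.03] w 0.0697 j [ 0.78  0.87 -0.82  1.22  0.62  1.3   1.04]
[0.0019 0.006  0.1855] [ 0.1  -0.16  0.24]
```

```bash
python3 -m handwheel '0.07 0.002 0.006 0.04 0 0 0;0.07 0.002 0.006 0.08 0 0 0;0.07 0.002 0.006 0.12 0 0 0;0.07 0.002 0.006 0.15 0 0 0;0.07 0.002 0.006 0.175 0 0 0;0.07 0.002 0.006 0.185 0 0 0;0.07 0.002 0.006 0.185 0 0 0;0.07 0.002 0.006 0.185 0 0 0' 25 >/dev/null;python3 -c "
from h import *
st()"
python3 -m handwheel '0.05 0 0 0 0 0 0;0.04 0 0 0 0 0 0;0.03 0 0 0 0 0 0;0.03 0 0 0 0 0 0;0.03 0 0 0 0 0 0;0.03 0 0 0 0 0 0' 25 >/dev/null;python3 -c "
from h import *
st();go([.6268,-.3355,.095])"
```

```text
t 10.7 p [ 0.6283 -0.3351  0.0966] az 60.26 z [ 0.0042  0.0016 -1.    ] F [-0.49 -0.38  0.88] w 0.0702 j [ 0.76  1.06 -0.74  1.36  0.76  1.01  0.93]
t 11.2 p [ 0.6285 -0.3362  0.0977] az 60.22 z [ 4.9e-03 -2.0e-04 -1.0e+00] F [-1.12 -0.9   6.16] w 0.0413 j [ 0.76  1.06 -0.74  1.36  0.76  1.01  0.93]
[-0.0003 -0.0018  0.0027] [ 0.25 -0.13 -0.  ]
```

```bash
python3 -m handwheel '0.03 0 0 0 0 0 6;0.03 0 0 0 0 0 12;0.03 0 0 0 0 0 18;0.03 0 0 0 0 0 24;0.03 0 0 0 0 0 30;0.03 0 0 0 0 0 36;0.03 0 0 0 0 0 42;0.03 0 0 0 0 0 48;0.03 0 0 0 0 0 54;0.03 0 0 0 0 0 60;0.03 0 0 0 0 0 66;0.03 0 0 0 0 0 72;0.03 0 0 0 0 0 78;0.03 0 0 0 0 0 80;0.03 0 0 0 0 0 80' >/dev/null;python3 -c "
from h import *
st()
s=sensors.get_state();print(s['torque'])
im=cams.camera('scene');cv2.imwrite('pics/s5.png',im)
im=cams.camera('wrist');cv2.imwrite('pics/w5.png',im)
"
```

```text
t 12.45 p [ 0.6265 -0.3369  0.0977] az -19.86 z [ 5.0e-04 -1.3e-03 -1.0e+00] F [-3.94 -0.9   6.31] w 0.0413 j [ 0.62  0.99 -0.41  1.37  0.45  0.87 -0.26]
[-0.01850708  1.5038899  -0.07512434]
```

View pics/w5.png

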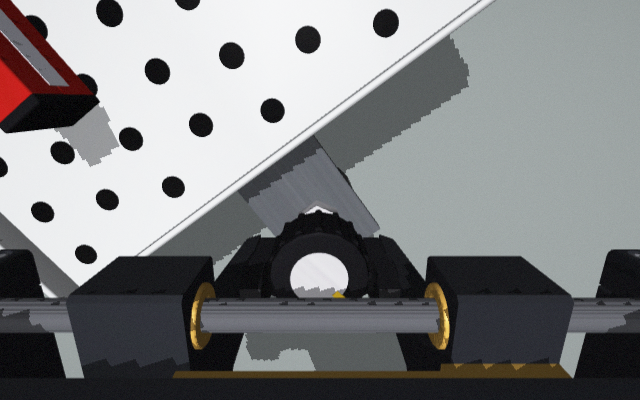

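View pics/s5.png

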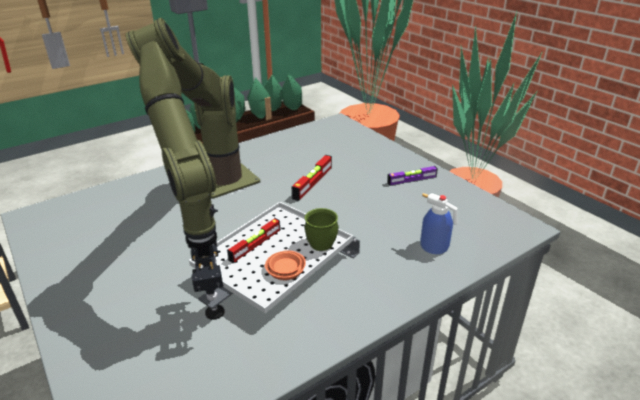

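The tick stays at the same place relative to the jaws, so the knob is turning with the gripper. I'll carry on.

```bash
python3 -m handwheel '0.03 0 0 0 0 0 6;0.03 0 0 0 0 0 12;0.03 0 0 0 0 0 18;0.03 0 0 0 0 0 24;0.03 0 0 0 0 0 30;0.03 0 0 0 0 0 36;0.03 0 0 0 0 0 42;0.03 0 0 0 0 0 48;0.03 0 0 0 0 0 54;0.03 0 0 0 0 0 60;0.03 0 0 0 0 0 66;0.03 0 0 0 0 0 72;0.03 0 0 0 0 0 78;0.03 0 0 0 0 0 84;0.03 0 0 0 0 0 85;0.03 0 0 0 0 0 85' >/dev/null;python3 -m handwheel '0.06 0 0 0 0 0 0;0.07 0 0 0 0 0 0;0.07 0 0 0 0 0 0;0.07 0 0 0 0 0 0;0.07 0 0 -0.03 0 0 0;0.07 0 0 -0.07 0 0 0;0.07 0 0 -0.11 0 0 0;0.07 0 0 -0.15 0 0 0;0.07 0 0 -0.15 0 0 0' >/dev/null; python3 -c "
from h import *
st(); go([.5024,-.137,.27],16); go([.5024,-.137,.192],16)
im=cams.camera('wrist');cv2.imwrite('pics/w6.png',im)
"
```

```text
t 14.63 p [ 0.6306 -0.3378  0.2574] az -104.72 z [ 0.0138 -0.0051 -0.9999] F [ 1.12 -1.12  1.03] w 0.0699 j [ 0.44  0.8  -0.02  1.25  0.01  1.08 -1.41]
[-0.1616  0.1748 -0.0154] [  -0.42   -0.93 -120.72]
[-0.1617  0.176   0.0626] [  -0.42   -0.93 -120.72]
```

View pics/w6.png

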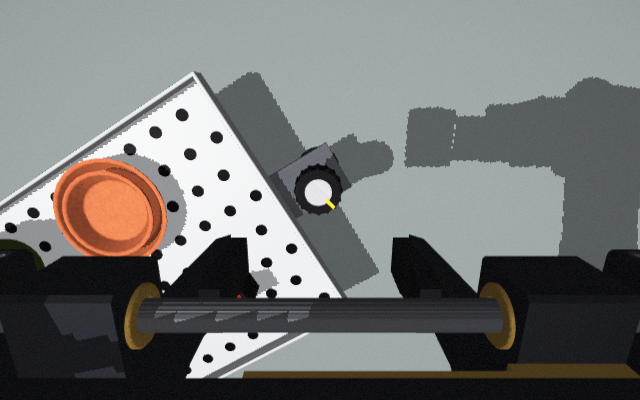

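```bash
python3 -m handwheel '0.07 -0.01 0.01 -0.015 0 0 -7;0.07 -0.02 0.02 -0.015 0 0 -14;0.07 -0.03 0.03 -0.015 0 0 -21;0.07 -0.04 0.045 -0.015 0 0 -28;0.07 -0.05 0.06 -0.015 0 0 -35;0.07 -0.06 0.07 -0.015 0 0 -42;0.07 -0.07 0.08 -0.015 0 0 -49;0.07 -0.08 0.09 -0.015 0 0 -56;0.07 -0.09 0.1 -0.015 0 0 -63;0.07 -0.1 0.11 -0.015 0 0 -70;0.07 -0.11 0.12 -0.015 0 0 -77;0.07 -0.12 0.13 -0.015 0 0 -84;0.07 -0.13 0.14 -0.015 -0.4 -0.9 -91;0.07 -0.14 0.15 -0.015 -0.4 -0.9 -98;0.07 -0.15 0.16 -0.015 -0.4 -0.9 -105;0.07 -0.16 0.17 -0.015 -0.4 -0.9 -112;0.07 -0.162 0.175 -0.015 -0.4 -0.9 -119;0.07 -0.162 0.176 0.02 -0.4 -0.9 -120.7;0.07 -0.162 0.176 0.0626 -0.4 -0.9 -120.7;0.07 -0.162 0.176 0.0626 -0.4 -0.9 -120.7' >/dev/null;python3 -m handwheel '0.05 0 0 0 0 0 0;0.05 0 0 0 0 0 0;0.05 0 0 0 0 0 0;0.05 0 0 0 0 0 0' >/dev/null; python3 -c "
from h import *
st(); go([.5024,-.137,.192],16)
im=cams.camera('wrist');cv2.imwrite('pics/w7.png',im);cv2.imwrite('pics/w7c.png',cv2.resize(im[80:290,250:390],None,fx=2.8,fy=2.8,interpolation=cv2.INTER_CUBIC))
"
```

```text
t 16.68 p [ 0.4968 -0.1355  0.1847] az 16.03 z [-0.0139  0.0045 -0.9999] F [-0.51  0.04  0.21] w 0.05 j [ 0.52  0.68 -0.56  1.93  0.53  0.7  -0.08]
[ 0.0049  0.0029 -0.0074] [-0.47  0.69  0.02]
```

View pics/w7c.png

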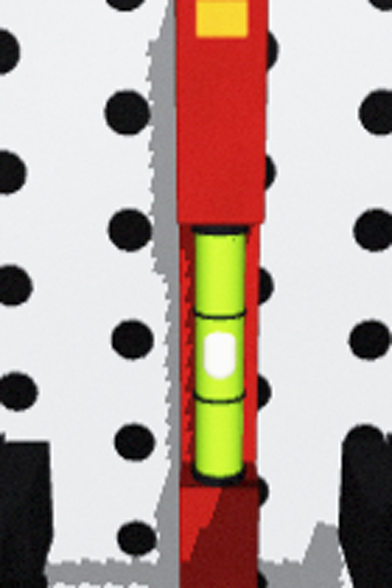

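```bash
python3 -c "
from h import *
c=cams.get_calibration('wrist'); im=cv2.imread('pics/w7.png').astype(int)
y=np.array([-.27475,.9615,0]); u=250+219/2.8
f=lambda r:bp(c,(u,80+r/2.8),.1025)
q=[f(r)@y*1000 for r in (315,400,331,379,231,477)]; print('lines',q[0]-q[1],'bubble off',(q[2]+q[3])/2-(q[0]+q[1])/2, 'len',q[2]-q[3],'vs vial',(q[2]+q[3])/2-(q[4]+q[5])/2)
M=f(357.5);print(M);st();go([M[0],M[1],.125],16);go([M[0],M[1],.104],16)"
```

```text
lines 23.248846292933422 bubble off 0.7875018062994172 len 13.106899474597583 vs vial 0.9577258861096993
[ 0.50296086 -0.1365195   0.1025    ]
t 16.73 p [ 0.4967 -0.1355  0.1846] az 16.03 z [-0.014   0.0044 -0.9999] F [-0.14 -0.46  0.12] w 0.0501 j [ 0.52  0.68 -0.56  1.93  0.53  0.7  -0.08]
[0.0065 0.0032 0.0595] [-0.47  0.7   0.02]
[0.0067 0.0033 0.0805] [-0.47  0.7   0.02]
```

Bubble is about 0.9 mm off the middle with the level untouched, within tolerance. I'll close the fingers and press the solid red top 50 mm foot-side of the vial, so the bubble stays visible.

```bash
python3 -m handwheel '0 0 0 0 -0.47 0.7 0;0 0 0 0 -0.47 0.7 0;0 0 0 0 -0.47 0.7 0;0 0 0 0 -0.47 0.7 0;0 0 0 0 -0.47 0.7 0;0 0 0 0 -0.47 0.7 0' 20 >/dev/null; python3 -c "
from h import *
st(); go([.5167,-.1846,.115],16); go([.5167,-.1846,.106],16)"
```

```text
t 17.23 p [ 0.4967 -0.1355  0.1846] az 16.02 z [ 0.e+00 -1.e-04 -1.e+00] F [ 0.68 -0.46 -0.12] w 0.012 j [ 0.51  0.67 -0.55  1.94  0.54  0.68 -0.09]
[0.0057 0.0527 0.0696] [ 0.01 -0.    0.02]
[0.0057 0.0527 0.0786] [ 0.01 -0.    0.02]
```

```bash
python3 -m handwheel '0 0.006 0.03 0 0 0 0;0 0.006 0.053 0.02 0 0 0;0 0.006 0.053 0.045 0 0 0;0 0.006 0.053 0.06 0 0 0;0 0.006 0.053 0.069 0 0 0;0 0.006 0.053 0.069 0 0 0;0 0.006 0.053 0.069 0 0 0' >/dev/null; python3 -c "
from h import *
st(); go([.5167,-.1846,.106],16)
im=cams.camera('wrist');cv2.imwrite('pics/w8.png',im)"
```

```text
t 17.82 p [ 0.5172 -0.1843  0.1157] az 16.06 z [-3.e-04  3.e-04 -1.e+00] F [ 0.45  0.12 -0.16] w 0.0003 j [ 0.54  0.81 -0.48  1.89  0.63  0.6  -0.07]
[-0.0006  0.0001  0.0097] [-0.02  0.01  0.06]
```

View pics/w8.png

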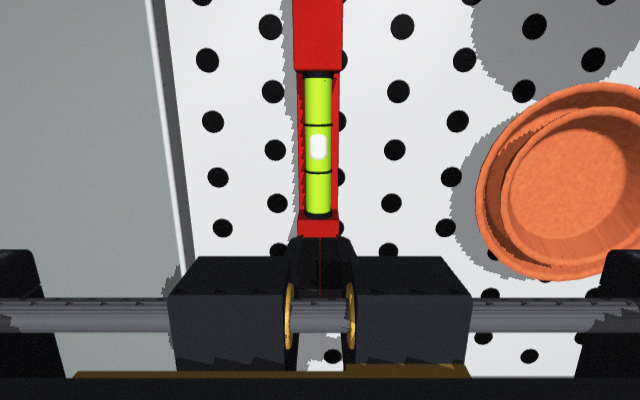

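The closed fingers are centred over the level and the bubble at (318,147) sits between the lines (rows 125 and 172). Pressing slowly.

```bash
python3 -m handwheel '0 0 0 0.004 0 0 0;0 0 0 0.007 0 0 0;0 0 0 0.009 0 0 0;0 0 0 0.01 0 0 0;0 0 0 0.011 0 0 0;0 0 0 0.011 0 0 0' >/dev/null; python3 -c "
from h import *
st()"
```

```text
t 18.37 p [ 0.5177 -0.1844  0.1052] az 16.06 z [ 9.e-04 -0.e+00 -1.e+00] F [ 0.6   0.61 -0.28] w 0.0003 j [ 0.53  0.82 -0.46  1.9   0.65  0.57 -0.08]
```

```bash
python3 -m handwheel '0 0 0 0.001 0 0 0;0 0 0 0.002 0 0 0;0 0 0 0.003 0 0 0;0 0 0 0.0035 0 0 0;0 0 0 0.0035 0 0 0' >/dev/null; python3 -c "
from h import *
st()"
```

```text
t 18.78 p [ 0.5178 -0.1845  0.1029] az 16.06 z [ 0.0016 -0.001  -1.    ] F [-3.86 -0.82 11.45] w 0.0003 j [ 0.53  0.83 -0.46  1.9   0.65  0.57 -0.09]
```

```bash
python3 -c "
from h import *
for i in range(20):
    im=cams.camera('wrist')
    if i%5==4: st()
cv2.imwrite('pics/w9.png',im);cv2.imwrite('pics/w9c.png',cv2.resize(im[40:260,240:400],None,fx=2.6,fy=2.6,interpolation=cv2.INTER_CUBIC))
cv2.imwrite('pics/s9.png',cams.camera('scene'))"
```

```text
t 19.03 p [ 0.5179 -0.1845  0.1029] az 16.07 z [ 0.0018 -0.001  -1.    ] F [-1.7   0.16 11.17] w -0.0001 j [ 0.53  0.83 -0.46  1.9   0.65  0.57 -0.09]
t 19.28 p [ 0.5179 -0.1845  0.1029] az 16.06 z [ 0.0017 -0.001  -1.    ] F [-2.17  0.02 12.24] w 0.0003 j [ 0.53  0.83 -0.46  1.9   0.65  0.57 -0.09]
t 19.53 p [ 0.5178 -0.1845  0.1029] az 16.06 z [ 0.0017 -0.001  -1.    ] F [-2.34  0.43 11.43] w 0.0002 j [ 0.53  0.83 -0.46  1.9   0.65  0.57 -0.09]
t 19.78 p [ 0.5179 -0.1845  0.1029] az 16.07 z [ 0.0017 -0.001  -1.    ] F [-2.68  0.55 11.66] w 0.0005 j [ 0.53  0.83 -0.46  1.9   0.65  0.57 -0.09]
```

View pics/w9c.png

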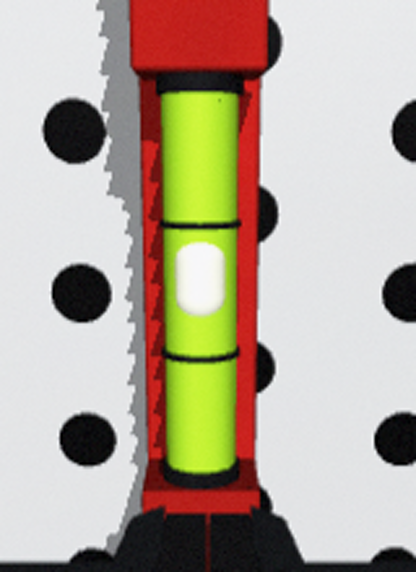

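View pics/s9.png

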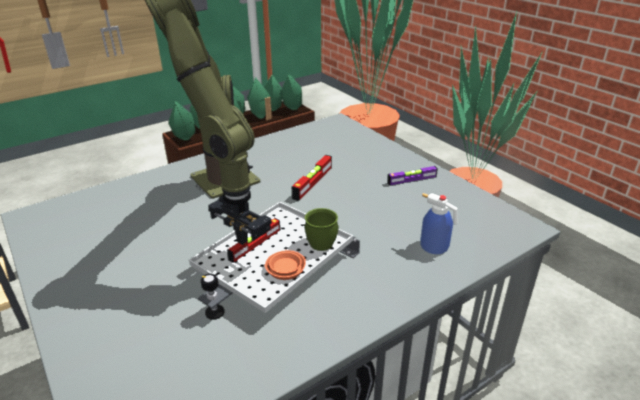

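```bash
python3 -c "
from h import *
c=cams.get_calibration('wrist'); y=np.array([-.27475,.9615,0]); u=240+200/2.6
f=lambda r:bp(c,(u,40+r/2.6),.1025)@y*1000
a,b,t,l,v1,v2=map(f,(224,356,241,316,90,472)); print(a-b,(t+l)/2-(a+b)/2,t-l,(t+l)/2-(v1+v2)/2)"
```

```text
22.720655441705162 2.139204943021923 12.808105132572791 2.4054865648160444
```

```bash
python3 -c "
from h import *
for n,rows,cols in (('w3',(150,248),(317,323)),('w7',(150,255),(325,331)),('w8',(70,220),(315,321)),('w9',(65,230),(314,320))):
    im=cv2.imread(f'pics/{n}.png').astype(float); c=im[rows[0]:rows[1],cols[0]:cols[1]].mean(1); 
    B=c[:,0];r=np.arange(*rows); w=np.clip((B-60)/190,0,1); 
    ed=c[:,1]; d=[(int(a),int(g)) for a,g in zip(r,ed) if g<225]
    print(n,'bubble c',(w*r).sum()/w.sum(),'len',w.sum(),'dark',d)
"
```

```text
w3 bubble c 182.75945553343735 len 16.304385964912278 dark [(150, 37), (151, 35), (152, 35), (153, 23), (154, 24), (155, 28), (156, 27), (157, 76), (214, 192), (215, 65), (216, 210), (241, 115), (242, 26), (243, 25), (244, 19), (245, 29), (246, 36), (247, 34)]
w7 bubble c 206.38306167758705 len 16.199122807017545 dark [(150, 33), (151, 35), (152, 34), (153, 35), (154, 33), (155, 33), (156, 34), (157, 35), (158, 35), (159, 27), (160, 24), (161, 29), (162, 29), (163, 29), (164, 196), (192, 180), (193, 51), (194, 193), (222, 199), (223, 77), (224, 185), (249, 215), (250, 103), (251, 26), (252, 22), (253, 20), (254, 24)]
w8 bubble c 146.26729854529043 len 25.265789473684208 dark [(70, 16), (71, 25), (72, 29), (73, 28), (74, 31), (75, 29), (76, 31), (77, 67), (124, 159), (125, 27), (126, 123), (171, 194), (172, 79), (173, 24), (174, 193), (213, 167), (214, 44), (215, 23), (216, 23), (217, 25), (218, 25), (219, 17)]
w9 bubble c 146.7076335142426 len 27.314912280701755 dark [(65, 26), (66, 19), (67, 16), (68, 25), (69, 28), (70, 29), (71, 29), (72, 27), (73, 29), (74, 28), (75, 173), (125, 180), (126, 58), (127, 24), (128, 177), (176, 222), (177, 114), (178, 25), (179, 120), (221, 188), (222, 75), (223, 23), (224, 23), (225, 22), (226, 22), (227, 21), (228, 22), (229, 27)]
```

Pressing at 12 N appears to flex the tray and shift the bubble to about 2.1–2.4 mm. That is inside the limit, but I'd like more margin, so I'll ease the push to about 6 N.

```bash
python3 -m handwheel '0 0 0 0.0007 0 0 0;0 0 0 0.0007 0 0 0;0 0 0 0.0007 0 0 0;0 0 0 0.0007 0 0 0' >/dev/null; python3 -c "
from h import *
for i in range(30):
    im=cams.camera('wrist')
    if i%6==5: st()
cv2.imwrite('pics/w10.png',im)
y=np.array([-.27475,.9615,0]);cal=cams.get_calibration('wrist')
c=im[65:230,314:320].astype(float).mean(1);r=np.arange(65,230);w=np.clip((c[:,0]-60)/190,0,1);b=(w*r).sum()/w.sum()
print(b,[(int(a),int(g)) for a,g in zip(r,c[:,1]) if g<225])
"
```

```text
t 20.47 p [ 0.5178 -0.1845  0.103 ] az 16.07 z [ 0.002  -0.0015 -1.    ] F [-2.24  1.03  8.19] w 0.0004 j [ 0.53  0.83 -0.46  1.9   0.65  0.57 -0.09]
t 20.77 p [ 0.5178 -0.1845  0.103 ] az 16.06 z [ 0.002  -0.0016 -1.    ] F [-2.31 -0.5   7.48] w 0.0005 j [ 0.53  0.83 -0.46  1.9   0.65  0.57 -0.09]
t 21.07 p [ 0.5178 -0.1845  0.103 ] az 16.06 z [ 0.0019 -0.0015 -1.    ] F [-1.56  0.42  7.97] w 0.0005 j [ 0.53  0.83 -0.46  1.9   0.65  0.57 -0.09]
t 21.37 p [ 0.5178 -0.1845  0.103 ] az 16.07 z [ 0.002  -0.0015 -1.    ] F [-2.58  0.35  8.17] w 0.0001 j [ 0.53  0.83 -0.46  1.9   0.65  0.57 -0.09]
t 21.67 p [ 0.5178 -0.1845  0.103 ] az 16.06 z [ 0.002  -0.0016 -1.    ] F [-2.48 -0.33  7.52] w 0.0004 j [ 0.53  0.83 -0.46  1.9   0.65  0.57 -0.09]
147.53540121375588 [(65, 25), (66, 20), (67, 19), (68, 26), (69, 29), (70, 28), (71, 28), (72, 30), (73, 28), (74, 29), (75, 173), (125, 175), (126, 52), (127, 25), (128, 176), (161, 223), (176, 222), (177, 115), (178, 24), (179, 119), (221, 185), (222, 69), (223, 23), (224, 23), (225, 22), (226, 24), (227, 21), (228, 20), (229, 28)]
```

Now a steady ~7.8 N push, with the bubble at about +1.8 mm and still between the lines. Handing in.

```bash
python3 -c "
from cell import env
print(env.hand_in())"
```

```text
the job is handed in; nothing more can be done
None
```

I finished the job and handed it in at about 21.7 s; the interface gives no verdict, so the figures below are my own measurements.

- **Placing:** I picked the shorter red level (about 199 mm measured) over the purple one and the 277 mm red one. I laid it on the free strip at about x −57 mm, y −9 mm in the stand frame, lengthways from hinge to foot, and let go. The bubble then stood about 13 mm towards the hinge.
- **Levelling:** I turned the knob about 165° clockwise in one grip. With the level untouched, the bubble was about 0.8–1.0 mm off the middle.
- **Pressing:** I pressed the level with closed fingers 50 mm to the foot side of the vial. At about 11.5 N the bubble read 2.1–2.4 mm off, so the push seemed to flex the tray slightly. I eased it to about 7.8 N, where it held steady for over a second.
- **Last checks:** With the 7.8 N push, the bubble is about +1.8 mm by estimate, between the lines and inside the 3.5 mm limit. The bubble readings carry an error of about half a millimetre. The arm never came near the pot or saucers, and the last scene picture shows them where they stood at the start.

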